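# Switch the seesaw gate and feed two balls down the other chute

## Task

Rock the seesaw gate over its pivot, so that it leans to the other side from where it leans now. Then, with your fingertips, push the two steel bearing balls off the end of the infeed shelf so that both roll down into the tray of that other chute. Only press and push: do not lift the balls, and leave the bottle, the ring and the stepped weight where they stand.

Things in the scene. Friction and masses are not known exactly. Their poses are not given: they have to be found in the camera images.
- sorter: The fixed bearing-ball sorter, T-shaped: infeed shelf, seesaw gate, a chute at each end of the gate. Origin on the bench right under the gate's pivot; x points along the shelf and across the gate (away from the robot), y along the gate and both chutes, z up. Behind the gate a pivot bracket (x 42 to 52 mm, 36 mm wide, 101 mm high) and the gate's mast.
- gate (a joint): Gate angle (rad) about the sorter's x; stops at -0.25, +0.25. Positive: +y end up, balls run to -y. Plate 220 mm long in y, 67 wide (x -33 to +34), 5 thick, 12 mm lips along its edges; pivot in the middle, top face there 97 mm above the bench. A weight (40 mm wide, 90 mm above the pivot, on a mast at x 64) tips it to the nearer stop and keeps it there; about 1 N down on the raised end rocks it.
- gate_end_plus (a point): Point on the gate's top face, on its centreline, 95 mm from the pivot towards the sorter's +y (15 mm from that end). About 24 mm higher than the pivot when this end is raised, 24 mm lower when it is down. Pressed below the pivot's height, it falls the rest by itself.
- gate_end_minus (a point): The same point at the gate's other end, towards the sorter's -y.
- shelf_edge (a point): Middle of the infeed shelf's end, on its deck, 100 mm above the bench, 34 mm before the pivot, 3 mm above the level gate. The shelf is 118 mm long, 80 wide; two rails along x, 10 mm high, 35 mm apart (51 outside), guide the balls. Each side of the edge a guard plate (y 25 to 60 mm, 12 mm above the deck). A ball rolls off sideways once it is wholly past the edge.
- front_ball_center (a point): Centre of the ball nearer the gate: a polished steel bearing ball, 36 mm diameter, about 0.19 kg, lying at rest on the shelf between the rails. It stays where it is left on the level shelf, and runs off to the low side once it is on the gate.
- rear_ball_center (a point): Centre of the second, equal ball, behind the first on the shelf (nearer the robot). Pushed along the sorter's +x it pushes the front one ahead of it.
- tray_plus (a point): Middle of the catch tray's floor at the foot of the chute on the sorter's +y side, 32 mm above the bench, 255 mm from the pivot in y. The chute starts 113 mm from the pivot, the tray reaches from 200 mm to its end wall at 310 mm; 70 mm wide, walls about 30 mm above the floor, end wall 83 mm above the bench.
- tray_minus (a point): Middle of the floor of the catch tray at the foot of the chute on the sorter's -y side.
- oil_bottle: White plastic oil bottle, 48 mm diameter, 110 mm high, standing loose; origin at the centre of its underside. Leave it alone.
- bearing_ring: Steel bearing ring, 56 mm outside, 34 mm inside diameter, 18 mm high, lying loose; origin at the centre of its underside. Leave it alone.
- stepped_weight: Dark steel stepped weight, 44 mm diameter below, 20 mm at the top, 60 mm high, standing loose; origin at the centre of its underside. Leave it alone.

How it is judged:
On the way, in this order (a step that is already met when the one before it is completed fails the run):
1. the gate has been rocked over to its other side, both balls still on the infeed shelf (((value of joint gate below -0.2 rad and distance of gate_end_plus from where it was at the start of the episode above 0.024 m) or (value of joint gate above 0.2 rad and distance of gate_end_plus from where it was at the start of the episode above 0.024 m)) and x of each of front_ball_center, rear_ball_center in the frame of sorter below -0.034 m), for 0.2 s.
2. both balls are in the tray on that side (((value of joint gate below -0.2 rad and distance of gate_end_plus from where it was at the start of the episode above 0.024 m and y of front_ball_center in the frame of sorter between 0.19 and 0.312 m and x of front_ball_center in the frame of sorter between -0.036 and 0.036 m and z of each of front_ball_center, rear_ball_center in the frame of sorter below 0.085 m and y of rear_ball_center in the frame of sorter between 0.19 and 0.312 m and x of rear_ball_center in the frame of sorter between -0.036 and 0.036 m) or (value of joint gate above 0.2 rad and distance of gate_end_plus from where it was at the start of the episode above 0.024 m and y of front_ball_center in the frame of sorter between -0.312 and -0.19 m and x of front_ball_center in the frame of sorter between -0.036 and 0.036 m and z of each of front_ball_center, rear_ball_center in the frame of sorter below 0.085 m and y of rear_ball_center in the frame of sorter between -0.312 and -0.19 m and x of rear_ball_center in the frame of sorter between -0.036 and 0.036 m))), for 0.2 s.
At the end, for the whole second after the job is handed in: The gate leans to the other side from its start (more than 0.2 rad of its 0.25), and both balls lie in the catch tray on that side (centres 190 to 312 mm from the pivot along the sorter's y, within 36 mm of the chute's centreline, less than 85 mm above the bench) (((value of joint gate below -0.2 rad and distance of gate_end_plus from where it was at the start of the episode above 0.024 m and y of front_ball_center in the frame of sorter between 0.19 and 0.312 m and x of front_ball_center in the frame of sorter between -0.036 and 0.036 m and z of each of front_ball_center, rear_ball_center in the frame of sorter below 0.085 m and y of rear_ball_center in the frame of sorter between 0.19 and 0.312 m and x of rear_ball_center in the frame of sorter between -0.036 and 0.036 m) or (value of joint gate above 0.2 rad and distance of gate_end_plus from where it was at the start of the episode above 0.024 m and y of front_ball_center in the frame of sorter between -0.312 and -0.19 m and x of front_ball_center in the frame of sorter between -0.036 and 0.036 m and z of each of front_ball_center, rear_ball_center in the frame of sorter below 0.085 m and y of rear_ball_center in the frame of sorter between -0.312 and -0.19 m and x of rear_ball_center in the frame of sorter between -0.036 and 0.036 m))); the robot touches nothing.
It fails at once if a ball is lifted 12 mm or more above where it lay on the shelf (z of any of front_ball_center, rear_ball_center in the frame of sorter above 0.13 m).
It fails at once if a ball falls off the sorter onto the bench (height (world z) of any of front_ball_center, rear_ball_center below 0.026 m).
It fails at once if a ball goes down a chute while the gate has not been rocked over (distance of gate_end_plus from where it was at the start of the episode below 0.02 m and (y of any of front_ball_center, rear_ball_center in the frame of sorter above 0.11 m or y of any of front_ball_center, rear_ball_center in the frame of sorter below -0.11 m)).
It fails at once if the bottle, the ring or the stepped weight is moved (20 mm or more) (distance of any of oil_bottle, bearing_ring, stepped_weight from where it was at the start of the episode above 0.02 m).
It also fails if it takes over 54 s, if anything falls off the work surface, if the arm or the gripper's body presses on something with over 40 N, if the wrist force passes 120 N, or if a joint passes its speed limit or range.

## Robot

A 7-joint arm with a two-finger parallel gripper is mounted at the origin on the work surface. World frame = base frame: x ahead of the robot, y to its left, z up, the work surface at z = 0. Lengths are in m, angles in rad, forces in N, time in s.
With the tool pointing down it reaches from about 0.425 to 0.825 m from the base axis. Payload 3.6 kg.
Tool frame: the origin (TCP) lies on the centre line of the jaws, within the pads' length; the fingertips stand 8 mm ahead of it and the grasp point (between the pads) lies 11 mm behind it; z points along the fingers, y is the line along which they close (so a half turn about z gives the same grasp; the last joint's range is limited). The gripper opens to 93 mm and grips with 3 to 60 N. Pads are 15 mm wide; open, the fingers measure 128 mm over their backs; the gripper's body (75 mm by 188 mm) begins 65 mm behind the grasp point.
Start: joints at [1.284, 0.615, -0.013, 1.423, 0.008, 1.103, -0.04], TCP at [0.167, -0.628, 0.227] pointing down, gripper open.
Joint ranges: [-3.12, 3.12], [-0.3, 2.06], [-1.34, 1.32], [0.26, 2.42], [-1.36, 4.5], [0.01, 1.98], [-2.84, 2.84]. Speed limits (rad/s): [2.79, 2.79, 3.14, 3.14, 3.14, 3.14, 3.14].

## Interface

Orientations are given as a unit quaternion [x, y, z, w].
In Python, from bench import manip, vision gives the robot as it stands.
- The arm moves only by the tool apply_moves, never from a script. Its argument "series" is a list of rows, each a list of 4 numbers: the shift along the tool's x, y, z as a fraction of full scale, then the turn about the tool's z as a fraction of full scale. In form: [[dx, dy, dz, twist], ...]. A call has 1 to 12 rows; each row shifts and turns the commanded pose from where the row before left it, along the tool's axes as they then stand; what a row does not reach is not made up. Full scale, the value 1, is 8 cm for a shift and 180 degrees for a turn. A row lasts 1/8 s, in which the tool goes at most 62.5 mm and 10.7 degrees, less where a joint would pass 70% of its speed; a pose out of reach is approached as far as the arm can. A call with a number of a shift or a turn outside -1 to 1 is refused whole. A call with a gripper value outside its range is refused whole. "hand" is the closure, from -1 (fully open) to 1 (shut), set as the call begins (left out, the last holds). The fingers move at their own pace and stop on an object; "grip_force" is the grip in N (left out, the last holds). Time passes only in rows, so rows that do not move let the fingers close. It gives the time, the measured TCP pose, the force, the opening and the grip force at its end, in the units of the state.
- manip.sense(): the state, without advancing time (a new reading comes with each control period).
- vision.grab_frame(name): name is "side" or "top" or "wrist"; returns the picture (384x512x3 uint8, red, green, blue); there is no depth.
- vision.calibration(name): a dict with "fx", "fy", "cx", "cy" (pixels), "R" (3x3) and "t" (3): a world point X has camera coordinates R X + t. Camera axes: x right, y down, z forward; pixel columns grow to the right and rows downward; lengths in m; the calibration is good to about 2 mm. A picture is of the moment at which its call begins: read the wrist's pose just before it. calibration takes no time and is no camera call; for the wrist camera it gives the pose at the moment of the call.
- manip.finish_job(): hands the job in; it is judged then, once.
The state is a dict: "time_s": time; "q": joint angles; "dq": joint speeds; "joint_torque": joint torques, N m; "eef_pos": TCP position; "eef_rot": TCP orientation; "wrist_force": force on the tool from outside, world axes, zero at the start; "ft_torque": the same for the moment, N m; "finger_gap": finger opening in m; "finger_force": force on a finger pad.
Only numpy, scipy, OpenCV 4.12 (cv2) and the standard library are available. Lean on these libraries where they do the work, as an engineer would, in place of code of your own. Each camera call takes 0.05 s, during which the arm holds its last target. There are 200 camera calls.

## Working session

There is one attempt and no reset: what is moved stays moved. The work goes in short steps, Python scripts to look and compute and a tool call to move; the robot and the scene stay as the last step left them, time stands still between calls to the robot, and variables do not carry over. Pictures are saved under pics/ and viewed, at most 10 in all, crops included, and the job is handed in when it is done.

Besides the shell and the picture viewer there is one more tool, called in YAML: its name, and indented under it one key for each argument. apply_moves: Moves the arm, as the interface text tells. Shift numbers are shares of 8 cm and turn numbers shares of 180 degrees, none past 1 either way. Its arguments: {"type":"object","properties":{"series":{"type":"array","items":{"type":"array","items":{"type":"number","minimum":-1,"maximum":1}}},"hand":{"type":"number"},"grip_force":{"type":"number"}},"required":["series"]}

```bash
mkdir -p pics; python3 - <<'E'
from bench import manip, vision
import cv2, numpy as np
s=manip.sense(); print(s['time_s'],s['eef_pos'],s['eef_rot'],s['finger_gap'])
for n in ['side','top']:
    im=vision.grab_frame(n); cv2.imwrite(f'pics/{n}0.png',im[:,:,::-1])
    c=vision.calibration(n); R=np.array(c['R']);print(n,c['fx'],c['cx'],c['cy'],R.round(3).tolist(),(-R.T@np.array(c['t'])).round(3))
E
```

```text
0.0 [ 0.16679051 -0.62745433  0.225495  ] [ 9.91568079e-01  1.29580681e-01 -1.86400148e-04 -1.24806712e-03] 0.09351334153513624
side 462.34815413126483 260.0548781895696 193.95779069163189 [[0.988, -0.156, -0.004], [-0.082, -0.495, -0.865], [0.133, 0.855, -0.502]] [ 0.481 -0.924  0.655]
top 480.73380403073816 256.6710616469687 189.8343308632848 [[-0.024, -1.0, 0.001], [-0.988, 0.024, -0.155], [0.155, -0.005, -0.988]] [0.449 0.041 1.069]
```

View pics/top0.png

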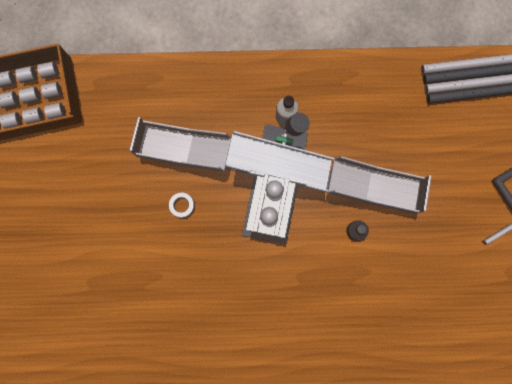

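View pics/side0.png

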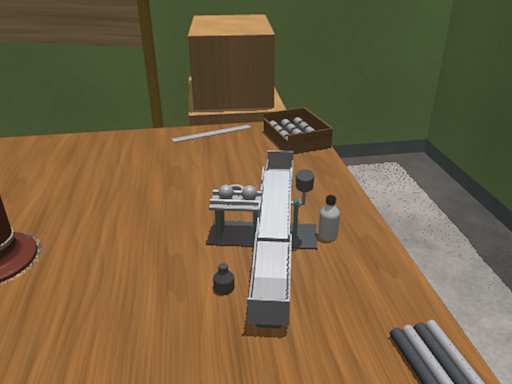

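The top view shows the shelf pointing towards the robot, with balls at about (275,189) and (269,216), the gate running from (228,150) to (332,175), and the ring, bottle and weight standing clear of it. Next I'll enlarge the crop and measure.

```bash
cat > h.py <<'E'
import cv2, numpy as np
from bench import manip, vision
def ray(n,u,v,z):
    c=vision.calibration(n);R=np.array(c['R']);o=-R.T@np.array(c['t'])
    d=R.T@np.array([(u-c['cx'])/c['fx'],(v-c['cy'])/c['fy'],1]);return o+d*(z-o[2])/d[2]
def proj(n,X):
    c=vision.calibration(n);p=np.array(c['R'])@np.array(X)+np.array(c['t']);return np.array([c['fx']*p[0]/p[2]+c['cx'],c['fy']*p[1]/p[2]+c['cy']])
E
python3 - <<'E'
import cv2
a=cv2.imread('pics/top0.png')[90:250,120:440]; cv2.imwrite('pics/topc.png',cv2.resize(a,(800,400),interpolation=cv2.INTER_CUBIC))
b=cv2.imread('pics/side0.png')[140:330,195:355]; cv2.imwrite('pics/sidec.png',cv2.resize(b,(505,600),interpolation=cv2.INTER_CUBIC))
E
```

```text
(no output)
```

View pics/topc.png

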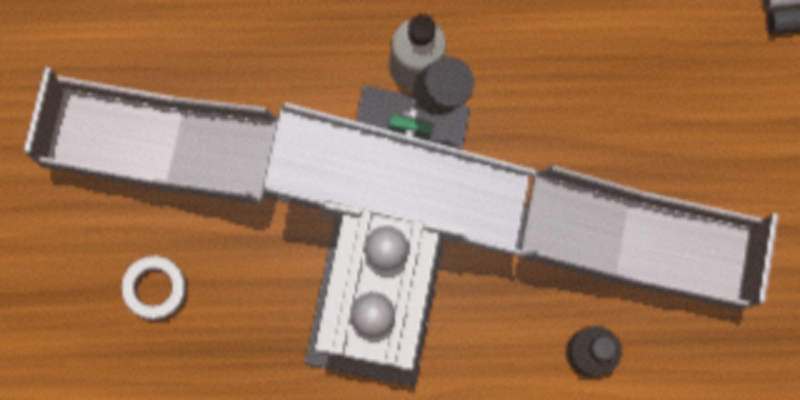

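View pics/sidec.png

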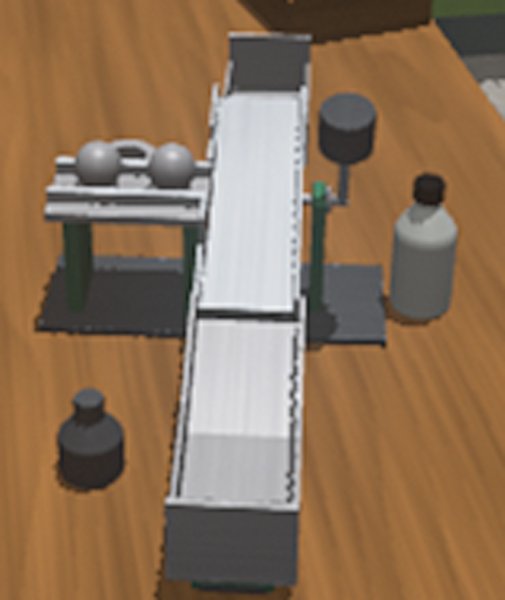

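The images show the far end of the gate (world +y, left in the top view) hiding the chute start, and the weight leaning right. So +y is raised and the target is the +y tray. End-wall tops in the crop are at about (37,111) and (770,257), and the balls at (386,250) and (373,316).

```bash
python3 - <<'E'
from h import *
f=lambda x,y,z:ray('top',120+x/2.5,90+y/2.5,z)
L,Rr=f(37.5,111,.083),f(770,257,.083); yv=(L-Rr)[:2]; print('L,R',L,Rr,np.linalg.norm(yv),'expect .62+'); yv/=np.linalg.norm(yv); xv=np.array([yv[1],-yv[0]])
P=(L+Rr)[:2]/2; print('pivot',P,'x',xv,'y',yv, 'yaw',np.degrees(np.arctan2(xv[1],xv[0])))
S=lambda p:np.array([(p[:2]-P)@xv,(p[:2]-P)@yv]).round(4)
im=cv2.imread('pics/top0.png',0)
for n,x,y,z in [('front',386,250,.118),('rear',373,316,.118),('shelf corner L',318,350,.1),('shelf corner R',412,370,.1),('gate +y A',285,104,.133),('gate +y B',263,193,.133),('gate -y A',533,170,.08),('gate -y B',522,250,.08),('weight top',449,80,.19),('ring',153,288,.018),('sw',600,345,.06),('bottle',421,30,.11)]:
    p=f(x,y,z);print(n,p.round(4),S(p))
# side check
g=lambda x,y,z:ray('side',195+x/3.157,140+y/3.157,z)
for n,x,y,z in [('front',171,165,.118),('rear',98,163,.118)]:
    p=g(x,y,z);print('side',n,p.round(4),S(p))
E
```

```text
L,R [0.72775362 0.29022142 0.083     ] [ 0.5883055  -0.31935727  0.083     ] 0.6253254882591748 expect .62+
pivot [ 0.65802956 -0.01456792] x [ 0.97481825 -0.22300086] y [0.22300086 0.97481825] yaw -12.885349205864891
front [0.5964 0.0006 0.118 ] [-0.0635  0.0011]
rear [0.5436 0.0125 0.118 ] [-0.1176  0.0009]
shelf corner L [0.519  0.0571 0.1   ] [-0.1515  0.0388]
shelf corner R [ 0.5011 -0.0181  0.1   ] [-0.1522 -0.0385]
gate +y A [0.7147 0.0789 0.133 ] [0.0344 0.1037]
gate +y B [0.6422 0.0976 0.133 ] [-0.0405  0.1058]
gate -y A [ 0.6675 -0.1267  0.08  ] [ 0.0342 -0.1073]
gate -y B [ 0.5996 -0.1143  0.08  ] [-0.0348 -0.1102]
weight top [ 0.7143 -0.0479  0.19  ] [ 0.0623 -0.02  ]
ring [0.5829 0.2026 0.018 ] [-0.1216  0.1949]
sw [ 0.5204 -0.1791  0.06  ] [-0.0975 -0.1911]
bottle [ 0.782  -0.0343  0.11  ] [0.1253 0.0084]
side front [0.5996 0.0023 0.118 ] [-0.0607  0.0034]
side rear [0.5467 0.0141 0.118 ] [-0.1149  0.0031]
```

Measurements agree with the given sizes: span 0.625 m, shelf corners at ±38 mm, and the weight leaning to −y by 20 mm. First move: rise, and twist so that tool x lines up with sorter x.

apply_moves:
  series:
    - [0,0,-0.3,0.0386]
    - [0,0,-0.3,0.0386]
    - [0,0,-0.3,0.0386]
    - [0,0,-0.1,0.0386]
    - [0,0,0,0]
  hand: 1

```text
time_s: 0.72
eef_pos: [0.1671, -0.6282, 0.3068]
eef_rot: [0.994, -0.112, -0.0, 0.0]
wrist_force: [-0.8, 0.1, -0.0]
finger_gap: 0.0476
finger_force: 0.0
```

```bash
cat >> h.py <<'E'
from scipy.spatial.transform import Rotation as Ro
P=np.array([.65803,-.01457]);xv=np.array([.97482,-.223]);yv=np.array([.223,.97482])
def to(x,y,ztip):
    s=manip.sense();R=Ro.from_quat(s['eef_rot']).as_matrix();e=np.array(s['eef_pos'])
    T=np.r_[P+x*xv+y*yv,ztip+.008]
    d=e[:2]-P
    print('t',round(s['time_s'],2),'tcp',e.round(4),'sorter xy',(d@xv).round(4),(d@yv).round(4),'tipz',(e[2]-.008).round(4),'toolx yaw',np.degrees(np.arctan2(R[1,0],R[0,0])).round(2),'F',np.round(s['wrist_force'],1),'gap',round(s['finger_gap'],4))
    print('need (units)',(R.T@(T-e)/.08).round(3))
E
python3 -c "
from h import *
to(-.010,.100,.29)"
```

```text
t 0.72 tcp [ 0.1671 -0.6282  0.3068] sorter xy -0.3417 -0.7076 tipz 0.2988 toolx yaw -12.82 F [-0.8  0.1 -0. ] gap 0.0476
need (units) [  4.158 -10.091   0.106]
```

apply_moves:
  series:
    - [0.3,-0.6,0,0]
    - [0.3,-0.6,0,0]
    - [0.3,-0.6,0,0]
    - [0.3,-0.6,0,0]
    - [0.3,-0.6,0,0]
    - [0.3,-0.6,0,0]
    - [0.3,-0.6,0,0]
    - [0.3,-0.6,0,0]
    - [0.3,-0.6,0,0]
    - [0.3,-0.6,0,0]
    - [0.3,-0.6,0,0]
    - [0.3,-0.6,0,0]

```text
time_s: 2.22
eef_pos: [0.5767, -0.1296, 0.3056]
eef_rot: [0.994, -0.111, -0.001, -0.0]
wrist_force: [0.0, -1.0, -0.1]
finger_gap: 0.0005
finger_force: 0.0
```

```bash
python3 -c "
from h import *
to(-.010,.100,.2)"
```

```text
t 2.23 tcp [ 0.5767 -0.1296  0.3056] sorter xy -0.0536 -0.1303 tipz 0.2976 toolx yaw -12.78 F [ 0.  -1.  -0.1] gap 0.0005
need (units) [ 0.553 -2.878  1.219]
```

apply_moves:
  series:
    - [0.1,-0.5,0,0]
    - [0.1,-0.5,0,0]
    - [0.1,-0.5,0,0]
    - [0.1,-0.5,0,0]
    - [0.1,-0.5,0.1,0]
    - [0.05,-0.38,0.4,0]
    - [0,0,0.5,0]
    - [0,0,0.4,0]
    - [0,0,0,0]
    - [0,0,0,0]

```text
time_s: 3.48
eef_pos: [0.6714, 0.0837, 0.1957]
eef_rot: [0.994, -0.112, 0.001, -0.0]
wrist_force: [1.1, 0.7, 0.8]
finger_gap: 0.0006
finger_force: 0.0
```

```bash
python3 -c "
from h import *
to(-.010,.100,.125)
w=vision.grab_frame('wrist'); cv2.imwrite('pics/w1.png',w[:,:,::-1])"
```

```text
t 3.48 tcp [0.6714 0.0837 0.1957] sorter xy -0.0089 0.0988 tipz 0.1877 toolx yaw -12.87 F [1.1 0.7 0.8] gap 0.0006
need (units) [-0.015 -0.015  0.783]
```

View pics/w1.png

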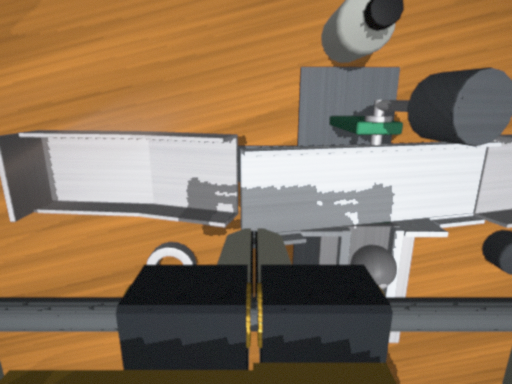

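The wrist view shows the fingertips (about (252,235)) just inboard of the gate's raised +y end (edge at column 240). The weight leans right, as expected. Next: press down.

apply_moves:
  series:
    - [-0.03,0,0.3,0]
    - [0,0,0.3,0]
    - [0,0,0.15,0]
    - [0,0,0.1,0]
    - [0,0,0.1,0]
    - [0,0,0.1,0]
    - [0,0,0.1,0]
    - [0,0,0.1,0]
    - [0,0,0,0]

```text
time_s: 4.65
eef_pos: [0.6677, 0.0841, 0.0936]
eef_rot: [0.994, -0.112, -0.001, 0.0]
wrist_force: [-0.1, 0.1, 0.0]
finger_gap: 0.0007
finger_force: 0.0
```

```bash
python3 -c "
from h import *
to(-.010,.100,.085)
w=vision.grab_frame('top'); cv2.imwrite('pics/t2.png',w[:,:,::-1])"
```

```text
t 4.65 tcp [0.6677 0.0841 0.0936] sorter xy -0.0126 0.0983 tipz 0.0856 toolx yaw -12.91 F [-0.1  0.1  0. ] gap 0.0007
need (units) [ 0.032 -0.021  0.008]
```

apply_moves:
  series:
    - [0,0,-0.4,0]
    - [0,0,-0.5,0]
    - [0,0,-0.5,0]
    - [-0.5,0.3,0,0]
    - [-0.5,0.3,0,0]
    - [-0.5,0.3,0,0]
    - [-0.4,0.3,0,0]
    - [0,0,0,0]
    - [0,0,0,0]

```text
time_s: 5.82
eef_pos: [0.5, 0.0251, 0.2074]
eef_rot: [0.994, -0.112, 0.001, -0.0]
wrist_force: [-0.7, 0.4, 0.4]
finger_gap: 0.0005
finger_force: 0.0
```

```bash
python3 - <<'E'
from h import *
to(-.165,.001,.116)
for n in ['top','side']:
    w=vision.grab_frame(n); cv2.imwrite(f'pics/{n}3.png',w[:,:,::-1])
a=cv2.imread('pics/top3.png')[90:250,120:440]; a=cv2.resize(a,(640,320))
b=cv2.imread('pics/side3.png')[140:300,190:350]; b=cv2.resize(b,(280,280))
c=np.zeros((600,640,3),np.uint8);c[:320]=a;c[320:,:280]=b;cv2.imwrite('pics/c3.png',c)
E
```

```text
t 5.83 tcp [0.5    0.0251 0.2074] sorter xy -0.1629 0.0034 tipz 0.1994 toolx yaw -12.89 F [-0.7  0.4  0.4] gap 0.0005
need (units) [-0.029  0.031  1.043]
```

View pics/c3.png

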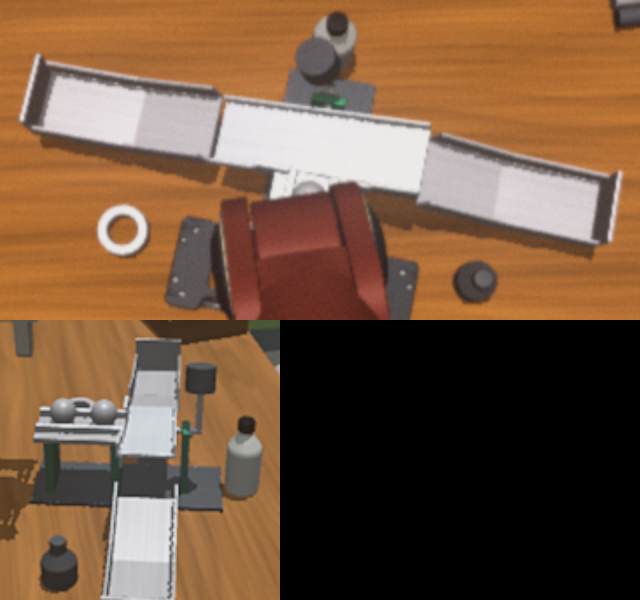

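The gate now leans the other way: the weight has swung left, the −y end is up, and the balls are still on the shelf at side-view (63,411) and (104,411). Lowering behind the rear ball.

apply_moves:
  series:
    - [0,0.02,0.3,0]
    - [0,0,0.3,0]
    - [0,0,0.25,0]
    - [0,0,0.18,0]
    - [0,0,0,0]
    - [0,0,0,0]

```text
time_s: 6.68
eef_pos: [0.4991, 0.0233, 0.1248]
eef_rot: [0.994, -0.112, 0.001, -0.0]
wrist_force: [-0.6, -0.1, 0.0]
finger_gap: 0.0007
finger_force: 0.0
```

```bash
python3 -c "
from h import *
to(-.09,.001,.116)"
```

```text
t 6.67 tcp [0.4991 0.0233 0.1248] sorter xy -0.1633 0.0015 tipz 0.1168 toolx yaw -12.89 F [-0.6 -0.1  0. ] gap 0.0007
need (units) [0.916 0.006 0.01 ]
```

apply_moves:
  series:
    - [0.1,0,0,0]
    - [0.1,0,0,0]
    - [0.05,0,0,0]
    - [0.05,0,0,0]
    - [0.05,0,0,0]
    - [0.05,0,0,0]
    - [0.05,0,0,0]
    - [0.05,0,0,0]
    - [0.05,0,0,0]
    - [0.05,0,0,0]
    - [0.05,0,0,0]
    - [0.05,0,0,0]

```text
time_s: 8.18
eef_pos: [0.5532, 0.0105, 0.1243]
eef_rot: [0.994, -0.112, -0.0, -0.0]
wrist_force: [-0.3, -0.1, 0.3]
finger_gap: 0.001
finger_force: 0.2
```

apply_moves:
  series:
    - [0.05,0,0,0]
    - [0.05,0,0,0]
    - [0.05,0,0,0]
    - [0.05,0,0,0]
    - [0.05,0,0,0]
    - [0.05,0,0,0]
    - [0.05,0,0,0]
    - [0.05,0,0,0]
    - [0,0,0,0]
    - [0,0,0,0]
    - [0,0,0,0]
    - [0,0,0,0]

```text
time_s: 9.68
eef_pos: [0.5841, 0.0035, 0.1243]
eef_rot: [0.994, -0.112, -0.0, -0.0]
wrist_force: [0.5, -0.0, 0.3]
finger_gap: 0.0005
finger_force: 0.0
```

```bash
python3 - <<'E'
from h import *
to(-.03,.001,.117)
for n in ['top','side']:
    w=vision.grab_frame(n); cv2.imwrite(f'pics/{n}4.png',w[:,:,::-1])
a=cv2.imread('pics/top4.png')[90:250,120:440]; a=cv2.resize(a,(640,320))
b=cv2.imread('pics/side4.png')[140:300,190:350]; b=cv2.resize(b,(280,280))
c=np.zeros((600,640,3),np.uint8);c[:320]=a;c[320:,:280]=b;cv2.imwrite('pics/c4.png',c)
E
```

```text
t 9.68 tcp [0.5841 0.0035 0.1243] sorter xy -0.0761 0.0011 tipz 0.1163 toolx yaw -12.9 F [ 0.5 -0.   0.3] gap 0.0005
need (units) [ 0.576  0.001 -0.009]
```

View pics/c4.png

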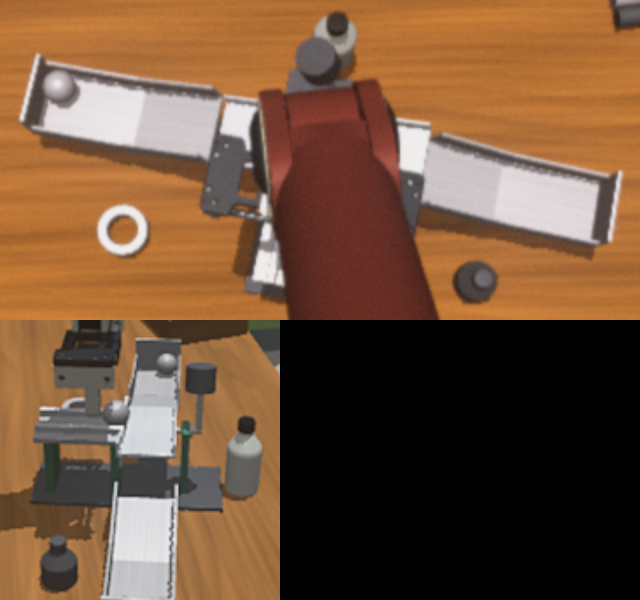

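The front ball is already in the +y tray at (60,86), and the rear ball sits at the shelf edge (117,412 in the side crop). Pushing on.

apply_moves:
  series:
    - [0.05,0,0,0]
    - [0.05,0,0,0]
    - [0.05,0,0,0]
    - [0.05,0,0,0]
    - [0.05,0,0,0]
    - [0.05,0,0,0]
    - [0.05,0,0,0]
    - [0.05,0,0,0]
    - [0.05,0,0,0]
    - [0.05,0,0,0]
    - [0.05,0,0,0]
    - [0,0,0,0]

```text
time_s: 11.28
eef_pos: [0.6273, -0.0065, 0.1242]
eef_rot: [0.994, -0.112, 0.0, -0.0]
wrist_force: [0.3, -1.3, 0.2]
finger_gap: 0.0006
finger_force: 0.0
```

apply_moves:
  series:
    - [0,0,0,0]
    - [0,0,0,0]
    - [0,0,0,0]
    - [0,0,0,0]
    - [0,0,0,0]
    - [-0.2,0,-0.1,0]
    - [-0.4,0,-0.3,0]
    - [-0.4,0,-0.4,0]
    - [-0.4,0,-0.4,0]
    - [0,0,0,0]
    - [0,0,0,0]

```text
time_s: 12.65
eef_pos: [0.5183, 0.0183, 0.22]
eef_rot: [0.994, -0.112, 0.0, 0.0]
wrist_force: [-0.1, 0.3, -0.3]
finger_gap: 0.0004
finger_force: 0.0
```

```bash
python3 - <<'E'
from h import *
to(-.03,.001,.117)
for n in ['top','side']:
    w=vision.grab_frame(n); cv2.imwrite(f'pics/{n}5.png',w[:,:,::-1])
a=cv2.imread('pics/top5.png')[90:250,120:440]; a=cv2.resize(a,(640,320))
b=cv2.imread('pics/side5.png')[140:300,190:350]; b=cv2.resize(b,(280,280))
c=np.zeros((600,640,3),np.uint8);c[:320]=a;c[320:,:280]=b;cv2.imwrite('pics/c5.png',c)
E
```

```text
t 12.65 tcp [0.5183 0.0183 0.22  ] sorter xy -0.1435 0.0009 tipz 0.212 toolx yaw -12.92 F [-0.1  0.3 -0.3] gap 0.0004
need (units) [ 1.419 -0.002  1.188]
```

View pics/c5.png

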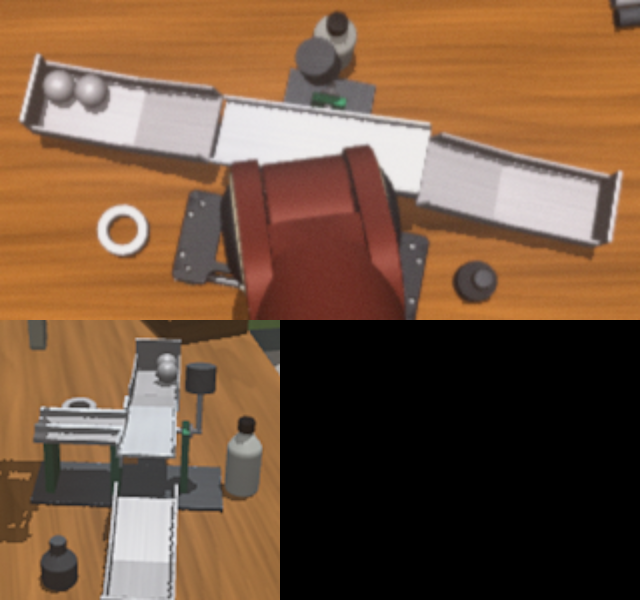

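Both balls lie in the +y tray at (60,86) and (92,91), the gate has stayed over, and the arm is clear. Handing in.

```bash
python3 -c "
from bench import manip
print(manip.finish_job())"
```

```text
the job is handed in; nothing more can be done
None
```

I rocked the gate over to lean to the +y side and pushed both balls off the shelf into the +y tray; the last pictures show them lying there with the arm clear, and I handed the job in at about 12.7 s (no verdict came back).

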